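# Pry open the orange terminal box

### The job

Pick up the red-handled pry tool, push its steel blade into the slot under the front edge of the orange cover and lever that cover up until it stands upright or leans back; then lay the tool down on the bench and let go. Touch the covers only with the tool, leave the blue cover shut, and do not drop the tool.

Things in the scene. Friction and masses are not known exactly. Their poses are not given: they have to be found in the camera images.
- pry_tool_centre (a point): Centre of the handle of a loose pry tool, 90 g, lying on the bench. Red block handle, ribs on top, 80 long x 24 wide x 28 mm high; a flat steel blade leaves one end. Grip here across the 24 mm. x runs along the tool towards the blade, z up. Blade level, 18 mm wide, 3 mm thick (2 at the tip); mid-plane 6 mm below this point, tip 92 mm ahead along x, root 40 mm ahead.
- orange_box_slot (a point): Grey terminal box with orange cover, screwed down, 80 deep x 100 wide x 60 mm high. Point: centre of the slot in its front wall, on the outer face, 51 mm above the bench. x: level into the box, y: left along the slot, z: up. Slot 60 wide x 18 mm high, up to the shut cover's underside; wall 5 mm thick, space behind it free from 27 mm above the bench. Cover overhangs the front by 6 mm.
- orange_cover (a joint): Angle of the 4 mm thick orange cover: 0 shut, 1.57 upright, 1.9 at its stop leaning back. Hinge axis along the y of orange_box_slot, 84 mm ahead (x) of it and 9 mm above it, at the level of the cover's underside; front edge 90 mm from the axis. Stiff hinge: it stays at any angle it is left at; lifting takes about 0.6 N at the front edge.
- blue_cover (a joint): Angle of the cover of a second box, the same in all but its blue cover; 0 shut, to be left shut. (Beside the boxes stands a fixed metal rig, up to 0.36 m high, beyond x = 0.58 m from y = -0.2 to 0.3 m: carry the tool past in front of it.)

How it is judged:
By the outcome, as a careful person would: the job done as asked, in the order asked, and still so for the second after the job is handed in, with the robot touching nothing.
It also fails if it takes over 56 s, if anything falls off the work surface, if the arm or the gripper's body presses on something with over 40 N, if the wrist force passes 120 N, or if a joint passes its speed limit or range.

### The arm

A 7-joint arm with a two-finger parallel gripper is mounted at the origin on a cart in front of the work surface, level with it; the furniture and walls round the work are solid. World frame = base frame: x ahead of the robot, y to its left, z up, the work surface at z = 0. Lengths are in m, angles in degrees, forces in N, time in s.
With the tool pointing down it reaches from about 0.425 to 0.975 m from the base axis. Payload 16.7 kg.
Tool frame: the origin (TCP) lies on the centre line of the jaws, within the pads' length; the fingertips stand 25 mm ahead of it and the grasp point (between the pads) lies 6 mm ahead of it (tcp_to_tips is the distance from the TCP to the fingertips, in m); z points along the fingers, y is the direction in which the jaws open and shut (so a half turn about z gives the same grasp; the last joint's range is limited). The gripper opens to 85 mm and grips with 20 to 120 N. Pads are 22 mm wide; open, the fingers measure 114 mm over their backs; the gripper's body (76 mm by 85 mm) begins 54 mm behind the grasp point. The pads swing forward as they close: fully open they stand 13 mm farther back than shut.
Start: joints at [55.319, 24.414, 4.234, 92.017, -1.954, 63.644, -3.845], TCP at [0.297, -0.606, 0.256] pointing down, gripper open.
Joint ranges: [-163.25, 163.25], [-28.42, 122.38], [-70.27, 78.77], [12.13, 141.07], [-58.53, 238.53], [9.26, 117.41], [-156.51, 156.51]. Speed limits (degrees/s): [108.29, 108.29, 136.94, 136.94, 172.46, 172.46, 172.46].

### API

Orientations are given as a 3x3 rotation matrix whose columns are the frame's x, y, z axes.
In Python, from station import * gives the robot as it stands. Calls block until the motion is done:
- move_to(position, orientation): joint-space move of the TCP to a pose.
- move_linear(position, rot=None, rate=0.15, force_limit=None): straight line of the TCP; rot=None keeps the orientation; rate is the mean speed in m/s. With force_limit (N) it stops when the force on the tool has changed by that much, and returns True; else False.
- set_joints(angles): joint-space move.
- gripper_to(opening): finger opening in m; the grip force is fixed at half the most; returns when the fingers have stopped.
- sleep(seconds).
- inverse_kinematics(position, orientation): joint angles nearest the present ones, or None.
- read_state(): the state.
- grab_frame(name): name is "scene" or "top" or "wrist"; returns the picture (384x512x3 uint8, red, green, blue); there is no depth.
- get_calibration(name): a dict with "mtx" (3x3 intrinsics, pixels), "eye" and "orientation" of the camera in the world; the wrist camera has in their place "T_tool_cam" (4x4, takes a point from camera to tool coordinates, whose origin is the TCP and whose axes are the flange's). Camera axes: x right, y down, z forward; pixel columns grow to the right and rows downward; lengths in m; the calibration is good to about 2 mm. The wrist camera is an equidistant fisheye: a pixel r from the principal point sees the ray r / f radians off the axis. A picture is of the moment at which its call begins: read the wrist's pose just before it. get_calibration takes no time and is no camera call.
A pose or a line that the arm cannot do raises IKError and nothing moves.
- hand_in(): hands the job in, once; it reports no verdict.
The state is a dict: "time_s": time; "qpos": joint angles; "qvel": joint speeds; "effort": joint torques, N m; "ee_pos": TCP position; "eef_rot": TCP orientation; "wrist_force": force on the tool from outside, world axes, zero at the start; "torque": the same for the moment, N m; "opening": finger opening in m.
Only numpy, scipy, OpenCV 4.12 (cv2) and the standard library are available. Lean on these libraries where they do the work, as an engineer would, in place of code of your own. Each camera call takes 0.05 s, during which the arm holds its last target. There are 200 camera calls.

## Working session

There is one attempt and no reset: what is moved stays moved. The work goes in short steps, each a Python script; the robot and the scene stay as the last script left them, time stands still between calls to the robot, and variables do not carry over. Pictures are saved under pics/ and viewed, about 8 in all and at most 12, crops included, and the job is handed in when it is done.

```bash
mkdir -p pics; ls; python3 - <<'E'
from station import *
import cv2,numpy as np
for n in("scene","top","wrist"):
    c=get_calibration(n);print(n,{k:np.round(v,4).tolist() for k,v in c.items()})
    cv2.imwrite(f"pics/{n}0.png",grab_frame(n)[:,:,::-1])
a=cv2.imread("pics/scene0.png");b=cv2.imread("pics/top0.png")
cv2.imwrite("pics/both0.png",cv2.resize(np.hstack([a,b]),(800,300)))
print(read_state())
E
```

```text
pics
scene {'mtx': [[429.2777, 0.0, 261.1884], [0.0, 429.2777, 194.1041], [0.0, 0.0, 1.0]], 'eye': [-0.0581, 0.6213, 0.8162], 'orientation': [[-0.7768, -0.3895, 0.4949], [-0.6297, 0.4846, -0.6072], [-0.0033, -0.7833, -0.6217]]}
top {'mtx': [[351.4403, 0.0, 258.3282], [0.0, 351.4403, 193.403], [0.0, 0.0, 1.0]], 'eye': [0.4882, -0.1199, 1.1127], 'orientation': [[0.0143, -0.9994, 0.0322], [-0.9998, -0.0146, -0.01], [0.0105, -0.0321, -0.9994]]}
wrist {'mtx': [[297.3186, 0.0, 255.0029], [0.0, 297.3186, 191.6739], [0.0, 0.0, 1.0]], 'T_tool_cam': [[0.0004, -0.9512, -0.3084, 0.0814], [1.0, 0.0007, -0.0006, 0.0014], [0.0007, -0.3084, 0.9512, -0.1179], [0.0, 0.0, 0.0, 1.0]]}
{'time_s': 0.15, 'qpos': array([55.31816619, 24.44196447,  4.23194608, 92.04317081, -1.95388101,
       63.64425848, -3.84431766]), 'qvel': array([ 0.06006654, -0.10007598, -0.0311651 , -0.16945219,  0.05159237,
       -0.04359977,  0.07159426]), 'effort': array([ 4.92175575e-03, -9.50316238e+01,  3.76396805e+00, -4.63764739e+01,
        1.93437334e-02,  7.74702727e-03, -3.72270893e-05]), 'ee_pos': array([ 0.29697956, -0.605833  ,  0.25577026]), 'eef_rot': array([[ 8.97918472e-01,  4.40161528e-01, -4.97234253e-04],
       [ 4.40161804e-01, -8.97918056e-01,  8.66589980e-04],
       [-6.50360447e-05, -9.96990677e-04, -9.99999501e-01]]), 'wrist_force': array([ 0.58182187, -0.0112694 , -0.30228404]), 'torque': array([-0.05197339,  0.03263529, -0.00385655]), 'opening': 0.08552968449252274}
```

View pics/scene0.png

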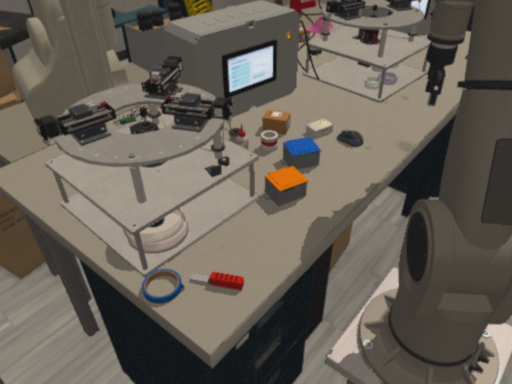

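View pics/top0.png

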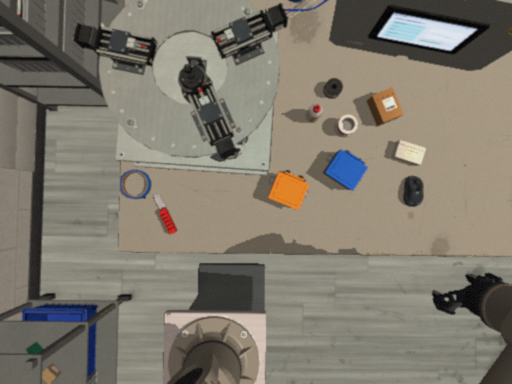

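The scene view shows the tool at about (225,281) and the orange box at (286,184). In the top view the tool is at (166,215) with its blade up-left, orange is at (288,190), blue at (345,170), and the rig is above left. I'll zoom in to find the box front, and segment the tool and cover.

```bash
cat > h.py <<'E'
import numpy as np,cv2
from station import *
def ray(n,uv,st=None):
    c=get_calibration(n);K=c["mtx"];p=np.array([(uv[0]-K[0,2])/K[0,0],(uv[1]-K[1,2])/K[1,1]])
    if n!="wrist":
        d=np.array(c["orientation"])@np.r_[p,1];return np.array(c["eye"]),d/np.linalg.norm(d)
    r=np.linalg.norm(p);d=np.r_[p/r*np.sin(r),np.cos(r)] if r>0 else np.array([0,0,1.])
    T=np.array(c["T_tool_cam"]);R=np.array(st["eef_rot"])
    return np.array(st["ee_pos"])+R@T[:3,3],R@T[:3,:3]@d
def onz(n,uv,z,st=None):
    e,d=ray(n,uv,st);return e+d*(z-e[2])/d[2]
def tri(rs):
    A=0;b=0
    for e,d in rs:
        P=np.eye(3)-np.outer(d,d);A=A+P;b=b+P@e
    x=np.linalg.solve(A,b);return x,[np.linalg.norm((np.eye(3)-np.outer(d,d))@(x-e)) for e,d in rs]
def blob(img,col,roi=None):
    h=cv2.cvtColor(img,cv2.COLOR_RGB2HSV);H,S,V=cv2.split(h)
    m={"red":((H<5)|(H>172))&(S>150)&(V>60),"orange":(H>=7)&(H<=20)&(S>190)&(V>120),"blue":(H>100)&(H<125)&(S>150)&(V>60)}[col]
    m=m.astype(np.uint8)
    if roi: k=np.zeros_like(m);k[roi[1]:roi[3],roi[0]:roi[2]]=1;m=m*k
    n,l,s,_=cv2.connectedComponentsWithStats(m)
    i=1+np.argmax(s[1:,4]);return (l==i).astype(np.uint8)
def rect(m):
    c=max(cv2.findContours(m,cv2.RETR_EXTERNAL,cv2.CHAIN_APPROX_NONE)[0],key=len)
    return cv2.minAreaRect(c)
E
python3 - <<'E'
from h import *
s=cv2.imread("pics/scene0.png")[:,:,::-1];t=cv2.imread("pics/top0.png")[:,:,::-1]
mt=blob(t,"orange",(250,150,330,230));ms=blob(s,"orange",(250,150,330,220))
for c,m in(("top",mt),("scene",ms)):
    r=rect(m);q=cv2.approxPolyDP(max(cv2.findContours(m,0,1)[0],key=len),4,True)[:,0];print(c,r,q.tolist(),[np.round(onz(c,u,.064),3).tolist() for u in q])
mr=blob(t,"red",(140,190,190,250));r=rect(mr);print(r,[np.round(onz("top",u,.028),3).tolist() for u in cv2.boxPoints(r)],onz("top",r[0],.025))
f=lambda im,x,y,w,h,W,H:cv2.resize(im[y:y+h,x:x+w],(W,H),interpolation=cv2.INTER_CUBIC)
o=np.vstack([np.hstack([f(s,250,130,80,60+20,400,400)[:300],f(t,255,150,120,90,400,300)]),np.hstack([f(s,250,150,80,60,400,300),f(t,130,180,80,60,400,300)])])
cv2.imwrite("pics/z.png",o[:,:,::-1])
E
```

```text
top ((288.62066650390625, 188.94827270507812), (32.31098937988281, 31.01112174987793), 21.801410675048828) [[279, 172], [269, 197], [298, 208], [307, 184]] [[0.587, -0.191, 0.064], [0.512, -0.162, 0.064], [0.48, -0.249, 0.064], [0.552, -0.276, 0.064]]
scene ((285.9000244140625, 177.6999969482422), (20.238576889038086, 37.31487274169922), 71.56504821777344) [[306, 181], [292, 166], [266, 176], [279, 190]] [[0.477, -0.244, 0.064], [0.554, -0.28, 0.064], [0.584, -0.19, 0.064], [0.513, -0.16, 0.064]]
((167.1776123046875, 220.6527099609375), (25.49492073059082, 8.799551963806152), 64.65382385253906) [[0.465, 0.178, 0.028], [0.476, 0.154, 0.028], [0.406, 0.119, 0.028], [0.394, 0.143, 0.028]] [0.43519848 0.14883436 0.025     ]
```

View pics/z.png

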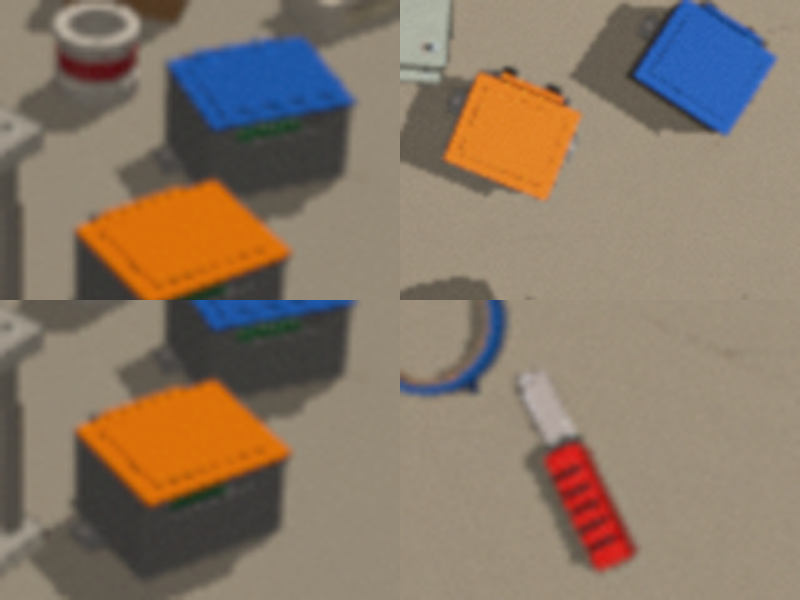

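The hinges are on the far edge of the orange box, so its front faces the robot. Its x axis has a yaw of about -21.4°. The tool sits at about (0.435, 0.149) with a yaw of about 26°. Next I'll check IK for both grip flips, then move and take close wrist views over the box and the tool.

```bash
cat >> h.py <<'E'
def Rd(yaw,flip=0):
    a=np.radians(yaw+180*flip);c,s=np.cos(a),np.sin(a)
    return np.array([[c,s,0],[s,-c,0],[0,0,-1.]])
E
python3 - <<'E'
from h import *
yb,yt=-21.4,26.4
u=np.array([np.cos(np.radians(yb)),np.sin(np.radians(yb)),0]);slot=np.array([.501,-.206,.051])
P=[("A",slot-.08*u+[0,0,.2],yb),("B",[.435,.149,.2],yt),("G",[.435,.149,.028],yt),("pre",slot-.13*u+[0,0,.02],yb),("ins",slot-.067*u+[0,0,.02],yb),("up",slot+.005*u+[0,0,.1],yb)]
for f in(0,1):
    for n,p,y in P:
        q=inverse_kinematics(p,Rd(y,f));print(f,n,None if q is None else np.round(q,0))
E
```

```text
0 A [ 18.   5.  -4. 118.   0.  57. -97.]
0 B [  12.   12.  -43.  120.   10.   52. -100.]
0 G [  -3.   28.  -28.  127.   25.   31. -114.]
0 pre [ 15.  17.  -1. 133.   1.  30. -99.]
0 ins [ 14.  21.   1. 126.  -1.  33. -96.]
0 up [ 14.  20.   1. 114.  -1.  46. -95.]
1 A [ 43.   7. -30. 117.   4.  57.  79.]
1 B [ 25.  16. -59. 119.  17.  53.  74.]
1 G [ 14.  34. -49. 126.  42.  38.  51.]
1 pre [ 39.  19. -28. 132.  17.  32.  66.]
1 ins [ 38.  24. -27. 124.  18.  36.  66.]
1 up [ 39.  22. -29. 113.  14.  49.  72.]
```

```bash
python3 - <<'E'
from h import *
yb,yt=-21.4,26.4
u=np.array([np.cos(np.radians(yb)),np.sin(np.radians(yb)),0]);slot=np.array([.501,-.206,.051])
import pickle
def snap(n):
    st=read_state();im=grab_frame("wrist");cv2.imwrite(f"pics/{n}.png",im[:,:,::-1]);pickle.dump(st,open(n+".pkl","wb"));print(n,st["time_s"],st["ee_pos"]);return st,im
move_to(slot-.11*u+[0,0,.19],Rd(yb,1));snap("wA")
move_linear(slot-.05*u+[0,0,.19],rate=.1);snap("wA2")
move_linear(slot-.11*u+[0,0,.19])
move_to([.435,.149,.2],Rd(yt,1));snap("wB")
move_linear([.425,.144,.13]);snap("wB2")
a=[cv2.imread(f"pics/{n}.png") for n in("wA","wA2","wB","wB2")]
cv2.imwrite("pics/w4.png",cv2.resize(np.vstack([np.hstack(a[:2]),np.hstack(a[2:])]),(800,600),interpolation=cv2.INTER_AREA))
E
```

```text
wA 1.8083 [ 0.39876934 -0.16653779  0.24110578]
wA2 2.6083 [ 0.45405173 -0.18756518  0.24075755]
wB 4.425 [0.43539539 0.14758077 0.19987683]
wB2 5.1 [0.42539458 0.14408238 0.13051615]
```

View pics/w4.png

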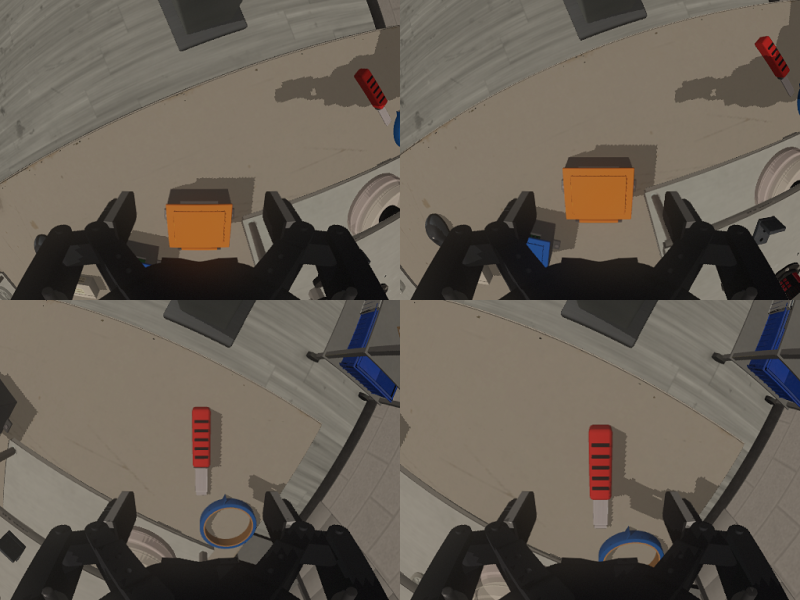

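All four wrist views are clear. The orange cover is at about (200,220) and (598,195), with the grey front wall above it. The tool is at (201,450) and (600,475), with its blade pointing down the image. Next step: triangulating cover corners and handle.

```bash
python3 - <<'E'
from h import *
import pickle
I=lambda n:cv2.imread(f"pics/{n}.png")[:,:,::-1].copy()
st={n:pickle.load(open(n+".pkl","rb")) for n in("wA","wA2","wB","wB2")}
def quad(m):
    c=max(cv2.findContours(m,0,1)[0],key=len)
    for e in np.arange(2,8,.5):
        q=cv2.approxPolyDP(cv2.convexHull(c),e,True)[:,0]
        if len(q)==4:return q
exp=np.array([[.513,-.161],[.478,-.247],[.553,-.278],[.587,-.19]])
def match(n,q,z,exp,s=None):
    p=np.array([onz(n,x,z,s)[:2] for x in q]);return [q[np.argmin(np.linalg.norm(p-e,axis=1))] for e in exp]
V={"top":("top",I("top0"),None,(250,150,330,230)),"scene":("scene",I("scene0"),None,(250,150,330,220)),"wA":("wrist",I("wA"),st["wA"],None),"wA2":("wrist",I("wA2"),st["wA2"],None)}
Q={k:match(n,quad(blob(im,"orange",r)),.064,exp,s) for k,(n,im,s,r) in V.items()}
C=[]
for i in range(4):
    x,res=tri([ray(V[k][0],Q[k][i],V[k][2]) for k in V]);C.append(x);print("cover",np.round(x,4),np.round(res,4))
for k in("wA","wA2"): print(k,[np.round(onz("wrist",Q[k][i],.064,st[k])[:2],4).tolist() for i in range(4)])
# tool
V={"top":("top",I("top0"),None,(140,190,190,250)),"scene":("scene",I("scene0"),None,(200,265,250,300)),"wB":("wrist",I("wB"),st["wB"],(200,100,350,280)),"wB2":("wrist",I("wB2"),st["wB2"],(200,100,350,280))}
T={}
for k,(n,im,s,r) in V.items():
    m=cv2.morphologyEx(blob(im,"red",r),cv2.MORPH_CLOSE,np.ones((5,5)));b=cv2.boxPoints(rect(m)) ;p=np.array([onz(n,x,.028,s) for x in b])
    a=np.argsort(p[:,0]);T[k]=[b[a[:2]].mean(0),b[a[2:]].mean(0)]
    print(k,[np.round(onz(n,x,.028,s)[:2],4).tolist() for x in T[k]])
for j in(0,1):
    print("handle end",*[np.round(z,4) for z in tri([ray(V[k][0],T[k][j],V[k][2]) for k in("wB","wB2","top","scene")])],"wrist only",np.round(tri([ray("wrist",T[k][j],V[k][2]) for k in("wB","wB2")])[0],4))
E
```

```text
cover [ 0.5133 -0.1615  0.0637] [0.0017 0.0011 0.0004 0.001 ]
cover [ 0.4804 -0.2518  0.0584] [0.0017 0.0018 0.0017 0.0017]
cover [ 0.552  -0.2783  0.0679] [0.0032 0.0016 0.0022 0.0024]
cover [ 0.5875 -0.1914  0.0649] [0.0006 0.0032 0.0018 0.0019]
wA [[0.5135, -0.1617], [0.4781, -0.2515], [0.555, -0.2825], [0.5908, -0.1916]]
wA2 [[0.5141, -0.1612], [0.4776, -0.2514], [0.5552, -0.2825], [0.5905, -0.192]]
top [[0.4003, 0.1306], [0.4705, 0.1656]]
scene [[0.3925, 0.1398], [0.4636, 0.1759]]
wB [[0.4, 0.1309], [0.4715, 0.1663]]
wB2 [[0.3981, 0.1304], [0.4714, 0.167]]
handle end [0.4002 0.1322 0.0161] [0.0013 0.0006 0.0014 0.0007] wrist only [0.4027 0.1326 0.004 ]
handle end [0.4728 0.1687 0.0188] [0.002  0.003  0.0026 0.0029] wrist only [0.4709 0.1664 0.0292]
```

Cover heights and tool size agree with the text. Slot at about (0.5014, -0.2087), yaw -21.7°; tool centre at (0.435, 0.1487), yaw 26.5°. Now to grasp, carry it in front of the rig and stop before the slot for a look.

```bash
cat >> h.py <<'E'
yb=-21.7;u=np.array([np.cos(np.radians(yb)),np.sin(np.radians(yb)),0]);slot=np.array([.5014,-.2087,.051])
DZ=.020  # TCP above blade mid-plane
def tip(p): return slot+p[0]*u+[0,0,p[1]]-.092*u+[0,0,DZ]   # TCP for tip offset (x in, z) from slot
E
python3 - <<'E'
from h import *
R=Rd(26.5,1)
move_linear([.435,.1487,.06],rot=R,rate=.1)
print(move_linear([.435,.1487,.028],rate=.05,force_limit=15),read_state()["ee_pos"])
gripper_to(0.015)
s=read_state();print(s["opening"],s["wrist_force"])
move_linear([.435,.1487,.15],rate=.1)
s=read_state();print(s["opening"],s["wrist_force"],s["time_s"])
move_to([.44,.0,.17],Rd(0,1))
move_to(tip((-.035,.07)),Rd(yb,1))
move_linear(tip((-.035,0)),rate=.08)
s=read_state();print(s["time_s"],s["ee_pos"],tip((-.035,0)))
a=grab_frame("wrist");b=grab_frame("scene");cv2.imwrite("pics/pw.png",a[:,:,::-1]);cv2.imwrite("pics/ps.png",b[:,:,::-1])
import pickle;pickle.dump(s,open("pw.pkl","wb"))
cv2.imwrite("pics/p.png",np.hstack([cv2.resize(a,(400,300)),cv2.resize(b[110:230,220:380],(400,300),interpolation=cv2.INTER_CUBIC)])[:,:,::-1])
E
```

```text
False [0.43498031 0.14885714 0.02803087]
0.02295564263608294 [-1.51384241 -1.69947333  8.18670731]
0.022840349343393396 [ 0.03556057  0.1736661  -2.82952598] 8.7583
11.1667 [ 0.3836581  -0.16178581  0.07132408] [ 0.38340016 -0.16174216  0.071     ]
```

View pics/p.png

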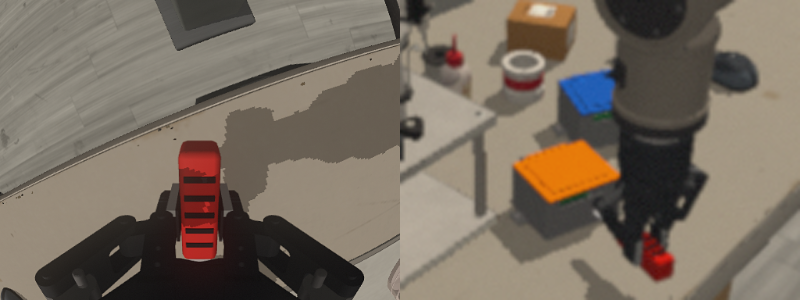

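The tool is held level and square in the jaws, its rear end at about (200,148) in the left half. The right half shows it in front of the orange box. I'll check the rear end's position numerically, then insert with a force limit.

```bash
python3 - <<'E'
from h import *
import pickle
st=pickle.load(open("pw.pkl","rb"));im=cv2.imread("pics/pw.png")[:,:,::-1].copy()
m=blob(im,"red",(200,150,320,340));ys,xs=np.nonzero(m);top=ys.min()
R=st["eef_rot"]
# rear top edge: widths along rows; print tool-frame coordinates of rear outline at heights of the top and bottom face
for r in(top+1,top+8,top+14,top+20,top+40,top+80):
    x=xs[ys==r];
    for z in (0,-.028):
        print(r,z,[np.round(R.T@(onz("wrist",(c,r),st["ee_pos"][2]+z,st)-st["ee_pos"]),4).tolist() for c in(x.min(),x.max())])
f0=read_state()["wrist_force"]
print("stopped",move_linear(tip((-.004,0)),rate=.05,force_limit=6))
print("stopped",move_linear(tip((.025,0)),rate=.04,force_limit=6))
s=read_state();print(s["ee_pos"]-tip((.025,0)),s["wrist_force"]-f0,s["time_s"])
b=grab_frame("scene");cv2.imwrite("pics/i.png",cv2.resize(b[110:230,220:380],(800,600),interpolation=cv2.INTER_CUBIC)[:,:,::-1])
E
```

```text
182 0 [[0.0426, -0.0075, -0.0], [0.0426, 0.0086, -0.0]]
182 -0.028 [[0.0345, -0.0094, 0.028], [0.0346, 0.0105, 0.028]]
189 0 [[0.0396, -0.0088, -0.0], [0.0396, 0.0104, -0.0]]
189 -0.028 [[0.0308, -0.0111, 0.028], [0.0308, 0.0127, 0.028]]
195 0 [[0.037, -0.0097, -0.0], [0.037, 0.0113, -0.0]]
195 -0.028 [[0.0275, -0.0122, 0.028], [0.0275, 0.0138, 0.028]]
201 0 [[0.0343, -0.0102, -0.0], [0.0343, 0.0118, -0.0]]
201 -0.028 [[0.0242, -0.0128, 0.028], [0.0242, 0.0144, 0.028]]
221 0 [[0.0251, -0.0105, -0.0], [0.0251, 0.012, -0.0]]
221 -0.028 [[0.0128, -0.0131, 0.028], [0.0128, 0.0148, 0.028]]
261 0 [[0.0048, -0.0103, -0.0], [0.0048, 0.0119, -0.0]]
261 -0.028 [[-0.0123, -0.0129, 0.028], [-0.0123, 0.0145, 0.028]]
stopped False
stopped False
[-2.18338973e-04  7.73608380e-05 -6.34397965e-05] [ 0.73015647 -1.12648458 -0.30497352] 12.9083
```

View pics/i.png

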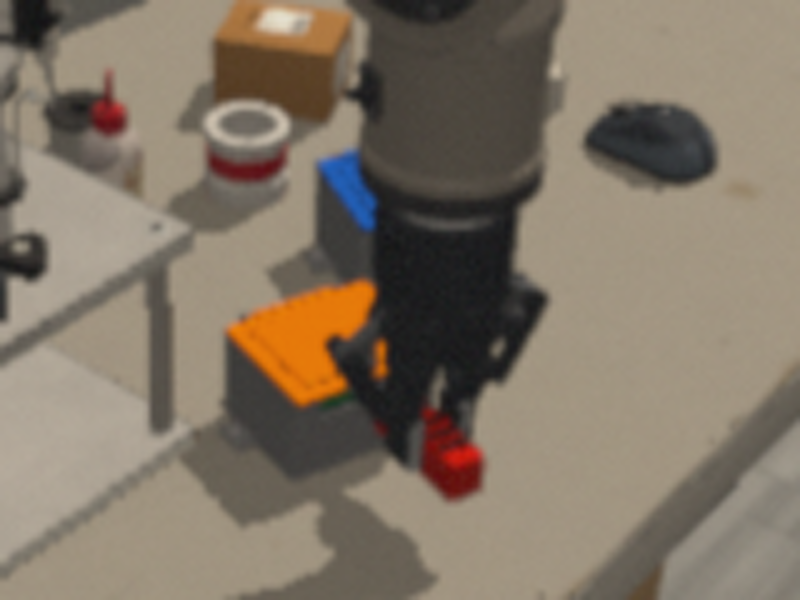

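The blade went in with no contact force: the tool is under the overhang at about (400,410), and blue is still shut. Now I'll sweep the tip along the cover's arc, checking force.

```bash
python3 - <<'E'
from h import *
f0=read_state()["wrist_force"]
r=.059
for d in list(range(0,100,9))+[103]:
    t=np.radians(d);c,s=np.cos(t),np.sin(t)
    p=np.array([.084,.009])+r*np.array([-c,s])+.001*np.array([-s,-c])
    hit=move_linear(tip(p),rate=.05,force_limit=20)
    st=read_state();print(d,hit,np.round(st["wrist_force"]-f0,1),round(st["opening"],4),round(st["time_s"],1))
    if hit:break
a=grab_frame("wrist");b=grab_frame("scene")
cv2.imwrite("pics/u.png",np.hstack([cv2.resize(a,(400,300)),cv2.resize(b[90:210,220:380],(400,300),interpolation=cv2.INTER_CUBIC)])[:,:,::-1])
E
```

```text
0 False [-0.1  0.3  0.6] 0.0229 13.3
9 False [-0.1  0.4  0.3] 0.0231 13.6
18 False [-1.   0.2  0.7] 0.0231 13.9
27 False [-0.7  0.8  0.2] 0.0231 14.3
36 False [-0.6 -0.2  0.3] 0.0234 14.6
45 False [-0.7 -0.3  0.5] 0.0227 14.9
54 False [-0.5  0.5  0.7] 0.023 15.3
63 False [-0.5  0.3 -0.1] 0.023 15.6
72 False [ 0.2  0.3 -0.4] 0.0229 15.9
81 False [-0.2  0.4  0.6] 0.0229 16.3
90 False [0.5 0.3 0.3] 0.0228 16.6
99 False [-0.5 -0.2 -0.4] 0.0227 16.9
103 False [-0.5  0.8 -0.4] 0.0229 17.2
```

View pics/u.png

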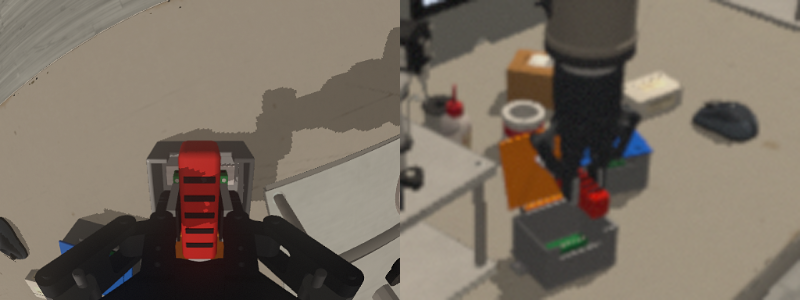

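The cover is up and the box interior is open, seen at (560,180) in the right half, with the tool still gripped. I'll back straight off and look before leaving.

```bash
python3 - <<'E'
from h import *
p=read_state()["ee_pos"]
move_linear(p-.10*u,rate=.1)
move_to([.42,-.02,.19],Rd(-5,1))
s=read_state();print(s["time_s"],s["opening"])
b=grab_frame("scene");t=grab_frame("top");cv2.imwrite("pics/fs.png",b[:,:,::-1]);cv2.imwrite("pics/ft.png",t[:,:,::-1])
# predicted pixels of cover front edge for angles
for n in("scene","top"):
    c=get_calibration(n);Rr=np.array(c["orientation"])
    for d in(80,90,100,109):
        a=np.radians(d);v=np.array([-u[1],u[0],0]);o=[]
        for sgn in(1,-1):
            P=slot+u*(.084-.09*np.cos(a))+[0,0,.009+.09*np.sin(a)]+sgn*.05*v
            q=c["mtx"]@(Rr.T@(P-c["eye"]));o.append(np.round(q[:2]/q[2],1).tolist())
        print(n,d,o)
cv2.imwrite("pics/f.png",np.hstack([cv2.resize(b[100:220,220:380],(400,300),interpolation=cv2.INTER_CUBIC),cv2.resize(t[130:220,240:360],(400,300),interpolation=cv2.INTER_CUBIC)])[:,:,::-1])
E
```

```text
19.125 0.02301370913857165
scene 80 [[265.8, 152.4], [295.4, 143.2]]
scene 90 [[263.1, 149.4], [292.5, 140.4]]
scene 100 [[260.5, 147.3], [289.7, 138.4]]
scene 109 [[258.2, 146.1], [287.2, 137.4]]
top 80 [[279.7, 170.4], [313.3, 184.4]]
top 90 [[281.9, 165.2], [315.5, 179.1]]
top 100 [[284.0, 160.0], [317.6, 173.9]]
top 109 [[285.8, 155.6], [319.2, 169.4]]
```

View pics/f.png

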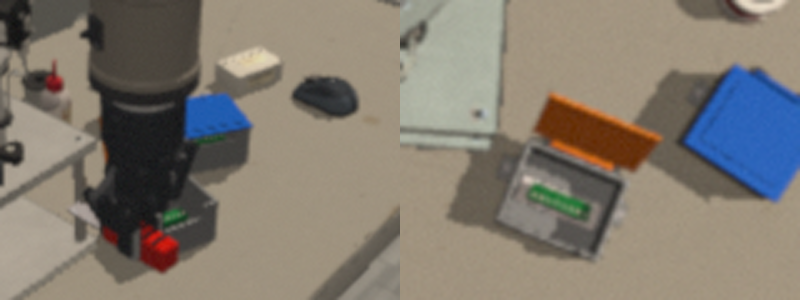

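In the top view the cover's free edge is at about pixel (285.6,158.5), which matches roughly 103° (leaning back). Blue is shut. Now to lay the tool back on the open bench.

```bash
python3 - <<'E'
from h import *
R=Rd(26.5,1)
move_to([.435,.1487,.12],R)
move_linear([.435,.1487,.04],rate=.08)
print(move_linear([.435,.1487,.0275],rate=.02,force_limit=3),read_state()["ee_pos"])
sleep(.3);gripper_to(.05);gripper_to(.085)
move_linear([.435,.1487,.15],rate=.1)
move_to([.40,.0,.28],Rd(0,1))
s=read_state();print(s["time_s"],s["opening"])
t=grab_frame("top");b=grab_frame("scene")
m=blob(t,"red",(140,190,190,250));print(onz("top",rect(m)[0],.028))
cv2.imwrite("pics/e.png",np.hstack([cv2.resize(b,(400,300)),cv2.resize(t[130:280,120:320],(400,300))])[:,:,::-1])
E
```

```text
True [0.43492912 0.14863152 0.02830257]
25.0333 0.08500273256799287
[0.43887125 0.1487173  0.028     ]
```

View pics/e.png

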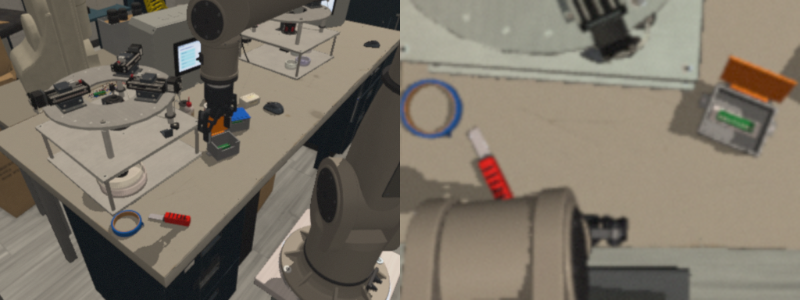

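The tool lies flat on the bench at (172,219) in the left half. The orange cover is leaning back and the arm is clear, so I'm handing in.

```bash
python3 -c "
from station import *
print(read_state()['time_s']);print(hand_in())"
```

```text
25.1333
the job is handed in; nothing more can be done
None
```

I levered the orange cover open with the pry tool, laid the tool back on the bench where it had been, let go and handed in at 25.1 s of the 56 s allowed. The hand-in reported no verdict.

- **Lifting:** the blade went 25 mm into the slot and I swept its tip along the cover's arc. Wrist force changed by only about 1 N or less during the sweep. No force limit tripped until the tool touched the bench at the end.
- **Cover checks:** the top view showed the orange cover leaning back at about 103°, past upright, and the blue cover shut. The last pictures still showed orange open.
- **Tool check:** the last pictures showed the tool flat on the bench and the gripper clear of everything.
- **What disagreed:** the wrist views alone gave a poor height for the handle ends (4 and 29 mm). I used the four-view estimate and the 28 mm in the text instead, and the grip and blade height fitted. The last red-handle position was about 4 mm off because the arm hid part of the handle.

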